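# Let one battery out of the dispenser

## Task

The wireless keyboard needs one fresh battery: press the orange paddle of the battery dispenser down with the fingertips so that the gate at its other end lifts and one battery rolls out into the tray, then let the paddle come all the way back up. Let out only one, do not touch or pick up the batteries, and leave the hub, clip, pot and pen where they are.

Things in the scene. Friction and masses are not known exactly. Their poses are not given: they have to be found in the camera images.
- dispenser: White gravity dispenser for AA batteries, fixed; grey foot 170 x 74 x 5 mm. Origin on the cart top under the foot's middle; x runs from the low tray end (-x) to the high paddle end (+x), z up. Open-topped chute 52 mm wide, sloping down 0.21 rad to -x: magazine from x = 40 to the gate at -46 mm (walls 16 mm high), then an open tray to a 10 mm lip at x = -85 mm. Batteries lie crosswise.
- rocker (a joint): Orange seesaw pivoted 17 mm to +x of the dispenser's origin, 51 mm up. 0 rad: paddle up, gate shut. Pressing the paddle raises it to a hard stop at 0.24, paddle centre 14 mm lower. From about 0.16 the gate clears the first battery; a blade rising through the floor holds back the rest. Let go, it springs back (3 N at the paddle at rest, 5.5 N fully down); a second press lets out another battery.
- paddle (a point): Middle of the top face of the orange ribbed paddle at the high end of the rocker: 42 mm along the dispenser's x, 70 mm across, 4 mm thick, rising 0.21 rad towards +x at rest. Nothing above or just below it. At rest this point is 72 mm to +x of the dispenser's origin and 68 mm above the cart. Moves with the rocker. Press here, straight down.
- gate_edge (a point): Middle of the lower edge of the orange gate plate (47 mm wide, 3 mm thick), at the other end of the rocker. At rest 5 mm above the chute floor (the floor there is 30 mm above the cart); about 15 mm higher at full press.
- tray (a point): Point on the tray floor, in the middle of its width, where a battery lies against the lip (77 mm from the dispenser's origin along its -x, 23 mm above the cart). A battery at rest in the tray has its centre about 7 mm above.
- battery_1: AA battery, black with a copper end, diameter 14.5 mm, 50 mm long, about 24 g, loose. Origin at its centre, its axis is its own y. At the start the first in the row, lying against the gate: the one that should roll out.
- battery_2: AA battery, black with a copper end, diameter 14.5 mm, 50 mm long, about 24 g, loose. Origin at its centre, its axis is its own y. At the start number 2 of five in the magazine, counted from the gate; must stay in the magazine (it rolls one place down towards the gate).
- battery_3: AA battery, black with a copper end, diameter 14.5 mm, 50 mm long, about 24 g, loose. Origin at its centre, its axis is its own y. At the start number 3 of five in the magazine, counted from the gate; must stay in the magazine (it rolls one place down towards the gate).
- battery_4: AA battery, black with a copper end, diameter 14.5 mm, 50 mm long, about 24 g, loose. Origin at its centre, its axis is its own y. At the start number 4 of five in the magazine, counted from the gate; must stay in the magazine (it rolls one place down towards the gate).
- battery_5: AA battery, black with a copper end, diameter 14.5 mm, 50 mm long, about 24 g, loose. Origin at its centre, its axis is its own y. At the start number 5 of five in the magazine, counted from the gate; must stay in the magazine (it rolls one place down towards the gate).
- usb_hub: Teal USB hub, 100 x 34 x 14 mm, loose on the cart beside the dispenser. Origin under its middle. To be left alone.
- binder_clip: Chrome binder clip, 41 mm wide, loose on the cart, about 30 mm high at the raised wire. Origin under its body. To be left alone.
- planter_pot: White ceramic planter pot with a succulent, 80 mm across the rim, pot 70 mm and plant 108 mm high, about 300 g, loose. Origin under its middle. To be left alone.
- click_pen: Black click pen, 10 mm thick, 142 mm long, lying on the cart, loose. Origin under its middle. To be left alone.
There are look-alikes about, which are no part of the job. What is shaped like the battery_3 but pink is not meant.

How it is judged (in metres and radians):
On the way, in this order (a step that is already met when the one before it is completed fails the run):
1. the fingers press the paddle and the gate starts to lift (value of joint rocker above 0.08 rad and contact force between the fingers and dispenser above 1 N).
2. the first battery has rolled out into the tray (x of battery_1 in the frame of dispenser between -0.088 and -0.066 m and y of battery_1 in the frame of dispenser between -0.012 and 0.012 m and z of battery_1 in the frame of dispenser between 0.02 and 0.04 m), for 0.1 s.
At the end, for the whole second after the job is handed in: battery_1 lies at rest in the tray (its centre within the tray, 66 to 88 mm on the -x side of the dispenser's origin), the rocker is back up (under 0.03 rad), and the other four batteries lie at rest in the magazine behind the gate (all of step 2 and value of joint rocker below 0.03 rad and linear speed of each of battery_1, battery_2, battery_3, battery_4, battery_5 below 0.02 m/s and x of battery_2 in the frame of dispenser between -0.046 and 0.036 m and z of battery_2 in the frame of dispenser between 0.03 and 0.06 m and x of battery_3 in the frame of dispenser between -0.046 and 0.036 m and z of battery_3 in the frame of dispenser between 0.03 and 0.06 m and x of battery_4 in the frame of dispenser between -0.046 and 0.036 m and z of battery_4 in the frame of dispenser between 0.03 and 0.06 m and x of battery_5 in the frame of dispenser between -0.046 and 0.036 m and z of battery_5 in the frame of dispenser between 0.03 and 0.06 m); the robot touches nothing.
It fails at once if a second battery is let out through the gate (x of any of battery_2, battery_3, battery_4, battery_5 in the frame of dispenser below -0.055 m).
It fails at once if a battery is lifted or thrown out of the dispenser (z of any of battery_1, battery_2, battery_3, battery_4, battery_5 in the frame of dispenser above 0.085 m or height (world z) of any of battery_1, battery_2, battery_3, battery_4, battery_5 below 0.015 m).
It fails at once if the fingers or the arm touch a battery (contact force between any of the fingers, the arm and battery_1 above 0.5 N or contact force between any of the fingers, the arm and battery_2 above 0.5 N or contact force between any of the fingers, the arm and battery_3 above 0.5 N or contact force between any of the fingers, the arm and battery_4 above 0.5 N or contact force between any of the fingers, the arm and battery_5 above 0.5 N).
It fails at once if a bystander is moved by more than 20 mm, or lifted (distance of any of usb_hub, binder_clip, planter_pot, click_pen from where it was at the start of the episode above 0.02 m or height (world z) of any of usb_hub, binder_clip, planter_pot, click_pen above 0.012 m).
It fails at once if the pot is tipped (angle between planter_pot's own z axis and vertical above 0.25 rad).
It also fails if it takes over 32 s, if anything falls off the work surface, if the arm or the gripper's body presses on something with over 40 N, if the wrist force passes 120 N, or if a joint passes its speed limit or range.

## Robot

A 6-joint arm with a two-finger parallel gripper is mounted at the origin on the work surface. World frame = base frame: x ahead of the robot, y to its left, z up, the work surface at z = 0. Lengths are in m, angles in degrees, forces in N, time in s.
With the tool pointing down it reaches from about 0.25 to 0.725 m from the base axis. Payload 9.7 kg.
Tool frame: the origin (TCP) lies midway between the tips of the shut fingers; the grasp point (between the pads) lies 19 mm behind it (bot.pinch_z is the distance from the TCP to the grasp point, in m); z points along the fingers, y is the line along which they close (so a half turn about z gives the same grasp; the last joint's range is limited). The gripper opens to 85 mm and grips with 20 to 120 N. Pads are 22 mm wide; open, the fingers measure 114 mm over their backs; the gripper's body (76 mm by 85 mm) begins 54 mm behind the grasp point. The pads swing forward as they close: fully open they stand 13 mm farther back than shut.
Start: joints at [-75.516, 4.979, 10.078, 95.1, 0, 90], TCP at [0.138, -0.533, 0.231] pointing down, gripper open.
Joint ranges: [-179.16, 179.16], [-48.56, 103.87], [-65.8, 70.77], [-126.05, 130.52], [-82.76, 87.17], [-180, 180]. Speed limits (degrees/s): [127.2, 127.2, 147.25, 180, 180, 180].

## Interface

Orientations are given as [roll, pitch, yaw] about the fixed x, y, z axes, in that order (R = Rz(yaw) Ry(pitch) Rx(roll)).
In Python, from workcell import sensors, camera, ticket, bot gives the robot as it stands.
- The arm moves only by the shell command python3 -m handwheel 'ROWS' [FORCE]. ROWS is a JSON object of lists of equal length, an entry for each row: "gripper": the opening, from -1 (shut) to 1 (fully open); "slide": the shift along the tool's x, y, z in mm, a list of three; "yaw": the turn about the tool's z in rad. A call has 1 to 8 rows; each row shifts and turns the commanded pose from where the row before left it, along the tool's axes as they then stand; what a row does not reach is not made up. A row lasts 1/12 s, in which the tool goes at most 41.7 mm and 7.16 degrees, less where a joint would pass 70% of its speed; a pose out of reach is approached as far as the arm can. A call is refused whole if a number of a shift passes 41.7 or a number of a turn 0.125, either way. A call with a gripper value outside its range is refused whole. The fingers move at their own pace and stop on an object; FORCE is the grip in N (left out, the last holds). Time passes only in rows, so rows that do not move let the fingers close. It gives the time, the measured TCP pose, the force, the opening and the grip force at its end, in the units of the state.
- sensors.get_obs(): the state, without advancing time (a new reading comes with each control period).
- camera(name): name is "side" or "top" or "wrist"; returns a dict with "img" (480x640x3 uint8, red, green, blue), "fx", "fy", "cx", "cy" (pixels), "R" (3x3) and "t" (3): a world point X has camera coordinates R X + t. Camera axes: x right, y down, z forward; pixel columns grow to the right and rows downward; lengths in m; the calibration is good to about 2 mm. A picture is of the moment at which its call begins. There is no depth.
- ticket.job_done(): hands the job in; it is judged then, once.
The state is a dict: "time": time; "q": joint angles; "qd": joint speeds; "joint_efforts": joint torques, N m; "ee_pos": TCP position; "tcp_rot": TCP orientation; "wrist_force": force on the tool from outside, world axes, zero at the start; "torque": the same for the moment, N m; "opening": finger opening in m; "grasp_force": force on a finger pad.
Only numpy, scipy, OpenCV 4.12 (cv2) and the standard library are available. Lean on these libraries where they do the work, as an engineer would, in place of code of your own. Each camera call takes 0.05 s, during which the arm holds its last target. There are 200 camera calls.

## Working session

There is one attempt and no reset: what is moved stays moved. The work goes in short steps, Python scripts to look and compute and a shell command to move; the robot and the scene stay as the last step left them, time stands still between calls to the robot, and variables do not carry over. Pictures are saved under pics/ and viewed, at most 10 in all, crops included, and the job is handed in when it is done.

```bash
mkdir -p pics
python3 - <<'E'
from workcell import sensors, camera, ticket, bot
import cv2,json,numpy as np
cal={}
for n in("side","top"):
    c=camera(n); cv2.imwrite(f"pics/{n}0.png",c["img"][:,:,::-1]); cal[n]={k:np.asarray(v).tolist() for k,v in c.items() if k!="img"}
json.dump(cal,open("cal.json","w"))
o=sensors.get_obs();print(o["time"],o["ee_pos"],o["tcp_rot"],o["opening"])
print(cal)
E
```

```text
0.1 [ 0.13750583 -0.53232678  0.23065335] [-1.79931236e+02  1.36181101e-03  1.44851695e+01] 0.08571693021170583
{'side': {'fx': 467.182081021086, 'fy': 467.182081021086, 'cx': 315.8564787273796, 'cy': 242.80481875483915, 'R': [[-0.7715732216113731, -0.6356960880743415, -0.02377493005721923], [-0.31556691345373805, 0.4149339508720573, -0.8533740912091169], [0.5523515971059807, -0.6509380154981611, -0.5207565776385242]], 't': [0.443454087843508, 0.22897684850222455, 0.47021945058720876]}, 'top': {'fx': 590.4768897265691, 'fy': 590.4768897265691, 'cx': 323.10857911812224, 'cy': 232.48551575874498, 'R': [[0.018445991522730288, -0.9998223596316256, 0.0038722832272007285], [-0.9935056633127924, -0.018764096513473872, -0.11222479960971798], [0.1122775238511773, -0.0017770376139341062, -0.9936752989659989]], 't': [0.012595118804172844, 0.5567670827320094, 0.9402732842225465]}}
```

View pics/side0.png

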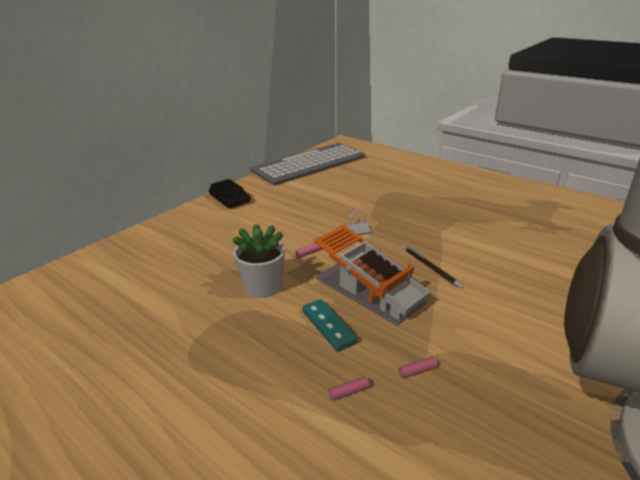

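View pics/top0.png

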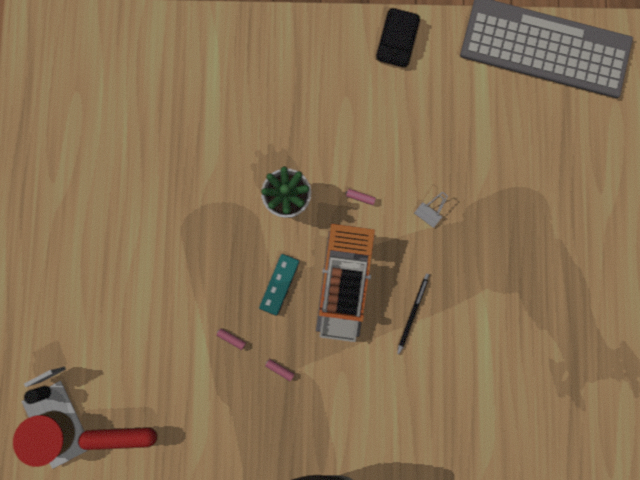

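Side view: the orange paddle is at (340,239), the gate at (392,282) and the tray at (408,297). Top view: the paddle is at (351,238), the gate at (342,317) and the tray at (339,330).
Possible mix-ups: the pink batteries at top (361,196), (231,339) and (280,370) are decoys. The five black/copper batteries at (346,290) are in the magazine. The only orange paddle is at (351,238), at the end far from the robot, so I'll press there.

Run:
```python
import cv2
a=cv2.imread("pics/top0.png")[215:350,290:420]; b=cv2.imread("pics/side0.png")[215:330,305:440]
cv2.imwrite("pics/crops.png",cv2.hconcat([cv2.resize(a,(390,405),interpolation=2),cv2.resize(b,(405,345),interpolation=2).copy() if 0 else cv2.copyMakeBorder(cv2.resize(b,(405,345),interpolation=2),0,60,0,0,0)]))
```

```text
(no output)
```

View pics/crops.png

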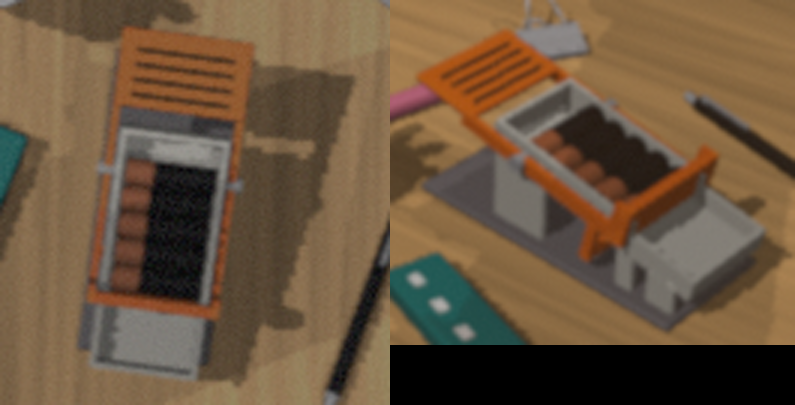

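The crop confirms the choice: the paddle's middle is at top crop (184,74) and the pivot pins are at (105,169) and (236,186). In the side crop the paddle's middle is at about (488,73).

```bash
cat > h.py <<'E'
import json,numpy as np
cal=json.load(open("cal.json"))
def at(n,u,v,z):
    c=cal[n];R=np.array(c["R"]);t=np.array(c["t"])
    d=R.T@np.array([(u-c["cx"])/c["fx"],(v-c["cy"])/c["fy"],1]);o=-R.T@t
    return o+d*(z-o[2])/d[2]
def top(u,v,z): return at("top",290+u/3,215+v/3,z)
E
python3 - <<'E'
from h import *
from workcell import sensors
p=top(184,74,.068);a,b=top(105,169,.051),top(236,186,.051);m=(a+b)/2
tl,tr=top(122,28,.072),top(254,43,.072)
print("paddle",p,"side",at("side",305+98/3,215+73/3,.068))
print("pivot",m,"width",np.linalg.norm(a-b),"dist",np.linalg.norm((p-m)[:2]),"edge w",np.linalg.norm(tl-tr))
for n,d in(("pm",(p-m)),("pins",a-b),("edge",tl-tr)):print(n,np.degrees(np.arctan2(d[1],d[0])))
g1,g2=top(90,296,.05),top(220,313,.05);print("gate",(g1+g2)/2)
t1,t2=top(92,366,.033),top(197,378,.033);l=(t1+t2)/2;print("lip",l);d=p-l;print("p-lip",np.degrees(np.arctan2(d[1],d[0])),np.linalg.norm(d[:2]))
o=sensors.get_obs();print(o["ee_pos"])
y=np.radians(o["tcp_rot"][2]);print("delta world",p-o["ee_pos"])
for q in((.55,0),(.35,-.3)):print(q)
for n,u,v in(("clip",435,205),("pot",286,192)):print(n,at("top",u,v,.03 if n=="clip" else .09))
E
```

```text
paddle [ 0.54170883 -0.02177736  0.068     ] side [ 0.53984377 -0.01472143  0.068     ]
pivot [ 0.48785241 -0.01614255  0.051     ] width 0.07039287288727464 dist 0.05415038860060449 edge w 0.06985614584641403
pm -5.972926777517942
pins 83.68074129486622
edge 84.55001736197714
gate [ 0.42061961 -0.00891568  0.05      ]
lip [ 0.38416227 -0.00442662  0.033     ]
p-lip -6.284706577322957 0.1584991033866859
[ 0.13750583 -0.53232678  0.23065335]
delta world [ 0.404203    0.51054942 -0.16265335]
(0.55, 0)
(0.35, -0.3)
clip [ 0.60592832 -0.16161318  0.03      ]
pot [0.61214273 0.08203123 0.09      ]
```

```bash
python3 -m handwheel '{"gripper":[-1,-1,-1,-1,-1,-1,-1,-1],"slide":[[30,-23,0],[30,-23,0],[30,-23,0],[30,-23,0],[30,-23,0],[30,-23,0],[30,-23,0],[30,-23,0]],"yaw":[0,0,0,0,0,0,0,0]}' 20; python3 -m handwheel '{"gripper":[-1,-1,-1,-1,-1,-1,-1,-1],"slide":[[30,-23,0],[30,-23,0],[30,-23,0],[30,-23,0],[30,-23,0],[30,-23,0],[30,-23,0],[30,-23,0]],"yaw":[0,0,0,0,0,0,0,0]}'; python3 -m handwheel '{"gripper":[-1,-1],"slide":[[0,0,0],[0,0,0]],"yaw":[0,0]}'
python3 - <<'E'
from workcell import sensors
import numpy as np
o=sensors.get_obs();y=np.radians(o["tcp_rot"][2]);d=np.array([.543,-.020,.068])-o["ee_pos"]
print(o["time"],o["tcp_rot"],"tool delta mm",1000*np.array([d[0]*np.cos(y)+d[1]*np.sin(y),d[0]*np.sin(y)-d[1]*np.cos(y),-d[2]]))
E
```

```text
time: 0.77
ee_pos: [0.3245, -0.2927, 0.2311]
tcp_rot: [-180.0, 0.0, 14.5]
wrist_force: [0.2, -0.4, 0.0]
opening: 0.0002
grasp_force: 0.0
time: 1.43
ee_pos: [0.511, -0.0543, 0.2311]
tcp_rot: [-180.0, 0.0, 14.5]
wrist_force: [0.6, -1.3, 0.4]
opening: -0.0003
grasp_force: 0.0
time: 1.6
ee_pos: [0.5107, -0.0546, 0.2303]
tcp_rot: [-180.0, 0.1, 14.7]
wrist_force: [-0.4, 0.2, 0.4]
opening: 0.0001
grasp_force: 0.0
1.6 [-1.79964399e+02  1.00006844e-01  1.46701969e+01] tool delta mm [ 39.98788058 -25.3243993  162.33492503]
```

```bash
python3 -m handwheel '{"gripper":[-1,-1,-1,-1,-1,-1,-1,-1],"slide":[[20,-13,0],[20,-12,0],[0,0,35],[0,0,35],[0,0,35],[0,0,35],[0,0,0],[0,0,0]],"yaw":[0,0,0.12,0.12,0.12,0,0,0]}'
python3 - <<'E'
from workcell import camera
import cv2
t=camera("top")["img"][180:330,270:420,::-1];s=camera("side")["img"][170:320,270:440,::-1]
cv2.imwrite("pics/pre.png",cv2.hconcat([cv2.resize(t,(375,375),interpolation=2),cv2.resize(s,(425,375),interpolation=2)]))
E
```

```text
time: 2.27
ee_pos: [0.5397, -0.0403, 0.0906]
tcp_rot: [-179.2, 0.2, -4.7]
wrist_force: [0.3, -0.3, 0.4]
opening: 0.0
grasp_force: 0.0
```

View pics/pre.png

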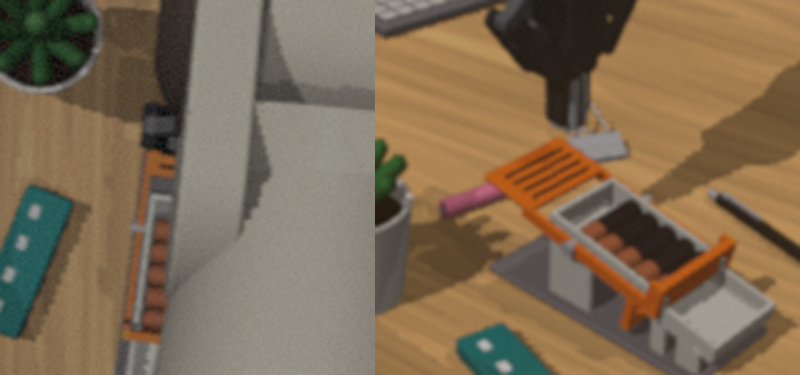

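The side crop shows the shut fingertips at (565,115), above the paddle's clip-side edge, with nothing touched. The TCP is 20 mm short in y. I'll correct that, then lower to just above the paddle.

```bash
python3 -m handwheel '{"gripper":[-1,-1,-1,-1,-1,-1],"slide":[[1,-10,0],[1,-10,0],[0,0,0],[0,0,8],[0,0,4],[0,0,0]],"yaw":[0,0,0,0,0,0]}'
python3 - <<'E'
from workcell import camera
import cv2
t=camera("top")["img"][180:330,270:420,::-1];s=camera("side")["img"][170:320,270:440,::-1]
cv2.imwrite("pics/pre2.png",cv2.hconcat([cv2.resize(t,(375,375),interpolation=2),cv2.resize(s,(425,375),interpolation=2)]))
E
```

```text
time: 2.87
ee_pos: [0.5435, -0.0291, 0.0782]
tcp_rot: [-178.8, 0.1, -3.7]
wrist_force: [-1.2, 0.3, 0.4]
opening: 0.0001
grasp_force: 0.0
```

View pics/pre2.png

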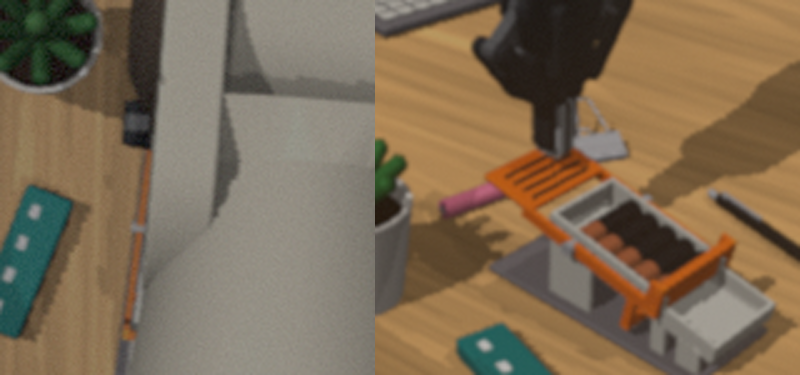

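Side crop: the fingertips are at (557,150), right over the paddle and about 9 mm above it. Now I'll press.

```bash
python3 -m handwheel '{"gripper":[-1,-1,-1,-1,-1],"slide":[[0,0,6],[0,0,5],[0,0,5],[0,0,4],[0,0,0]],"yaw":[0,0,0,0,0]}'
python3 - <<'E'
from workcell import camera
import cv2
s=camera("side")["img"][200:320,290:450,::-1]
cv2.imwrite("pics/press.png",cv2.resize(s,(640,480),interpolation=2))
E
```

```text
time: 3.38
ee_pos: [0.5444, -0.0291, 0.0591]
tcp_rot: [-178.8, -0.0, -3.7]
wrist_force: [2.2, -0.4, 4.5]
opening: 0.0
grasp_force: 2.2
```

View pics/press.png

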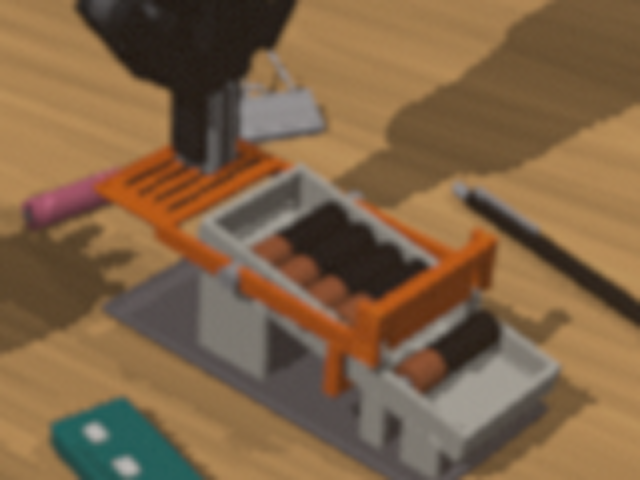

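The gate is up and the first battery is already past it, at (450,350), rolling down the tray. The other four, at (340,260), are held back. I'll hold for three rows so it reaches the lip, then raise slowly.

```bash
python3 -m handwheel '{"gripper":[-1,-1,-1,-1,-1,-1,-1,-1],"slide":[[0,0,0],[0,0,0],[0,0,0],[0,0,-4],[0,0,-4],[0,0,-5],[0,0,-8],[0,0,-20]],"yaw":[0,0,0,0,0,0,0,0]}'
python3 -m handwheel '{"gripper":[-1,-1,-1,-1,-1,-1,-1,-1],"slide":[[0,0,-25],[0,0,-25],[0,0,-25],[0,0,-25],[0,0,0],[0,0,0],[0,0,0],[0,0,0]],"yaw":[0,0,0,0,0,0,0,0]}'
python3 - <<'E'
from workcell import camera
import cv2
s=camera("side")["img"][200:320,290:450,::-1]
cv2.imwrite("pics/end.png",cv2.resize(s,(640,480),interpolation=2))
E
```

```text
time: 4.1
ee_pos: [0.5427, -0.0298, 0.0989]
tcp_rot: [-178.8, 0.3, -3.7]
wrist_force: [-0.6, -0.8, -0.2]
opening: 0.0001
grasp_force: 0.0
time: 4.77
ee_pos: [0.5435, -0.032, 0.1994]
tcp_rot: [-178.8, 0.1, -3.7]
wrist_force: [-0.7, 1.0, -0.6]
opening: -0.0003
grasp_force: 0.0
```

View pics/end.png

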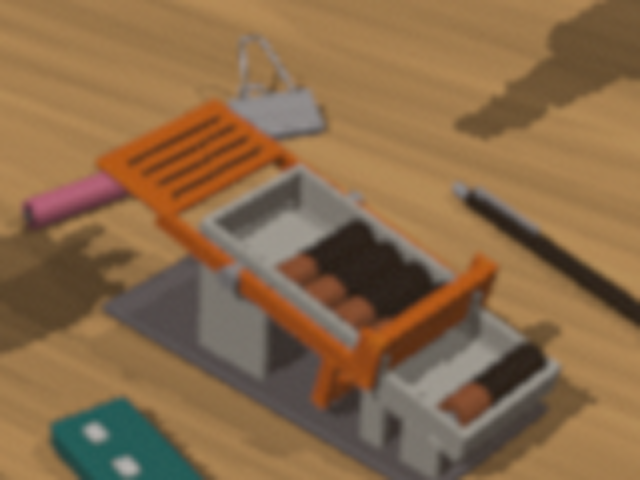

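One battery lies against the lip at (495,385), four have rolled down behind the gate at (360,275), and the paddle is back up at (195,150). The other objects haven't moved. I'll let it settle for a moment, then hand in.

```bash
python3 -m handwheel '{"gripper":[-1,-1,-1,-1,-1,-1],"slide":[[0,0,0],[0,0,0],[0,0,0],[0,0,0],[0,0,0],[0,0,0]],"yaw":[0,0,0,0,0,0]}' && python3 -c "
from workcell import ticket
print(ticket.job_done())"
```

```text
time: 5.32
ee_pos: [0.544, -0.032, 0.2006]
tcp_rot: [-178.8, 0.0, -3.7]
wrist_force: [0.0, 0.2, 0.1]
opening: -0.0002
grasp_force: 0.0
the job is handed in; nothing more can be done
None
```

Job handed in after about 5.3 s: in the last picture one battery lies in the tray, the paddle is back up, four batteries are behind the gate and nothing else in view has moved; no verdict was returned.

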